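# Push a row of tea cartons home in the counter holder

### The arm

A 6-joint arm with a two-finger parallel gripper is mounted at the origin on a cart in front of the work surface, level with it; the furniture and walls round the work are solid. World frame = base frame: x ahead of the robot, y to its left, z up, the work surface at z = 0. Lengths are in m, angles in rad, forces in N, time in s.
With the tool pointing down it reaches from about 0.35 to 0.775 m from the base axis. Payload 7.3 kg.
Tool frame: the origin (TCP) lies midway between the tips of the shut fingers; the grasp point (between the pads) lies 19 mm behind it; z points along the fingers, x is the direction in which the jaws open and shut, and the axes are right-handed (so a half turn about z gives the same grasp; the last joint's range is limited). The gripper opens to 92 mm and grips with 3 to 60 N. Pads are 19 mm wide; open, the fingers measure 130 mm over their backs; the gripper's body (75 mm by 190 mm) begins 47 mm behind the grasp point.
Start: joints at [-1.474, 0.342, 1.524, -0, 1.275, -0.146], TCP at [0.126, -0.51, 0.227] pointing down, gripper open.
Joint ranges: [-2.53, 2.53], [-0.77, 2.02], [0.04, 2.7], [-1, 4.14], [0.28, 2.66], [-3.11, 3.11]. Speed limits (rad/s): [2.57, 2.57, 3.14, 3.14, 3.14, 3.14].

### API

Orientations are given as a unit quaternion [x, y, z, w].
In Python, from bench import ctrl gives the robot as it stands.
- The arm moves only by the tool servo_tool, never from a script. Its argument "series" is a list of rows, each a list of 3 entries, a list of its own where there are three numbers: the shift along the tool's x, y, z in m, then the turn about the tool's z in degrees, then the gripper command: -1 is shut, 1 is fully open, values between are in proportion. In form: [[[dx, dy, dz], roll, jaw], ...]. A call has 1 to 20 rows; each row is the pose to reach, as a shift and turn from the pose commanded when the call began, along the tool's axes at that moment; what a row does not reach only later rows make up. A row lasts 1/10 s, in which the tool goes at most 50 mm and 8.59 degrees, less where a joint would pass 70% of its speed; a pose out of reach is approached as far as the arm can. A call with a gripper value outside its range is refused whole. The fingers move at their own pace and stop on an object; the grip force is fixed at half the most. Time passes only in rows, so rows that repeat a pose let the fingers close. It gives the time, the measured TCP pose, the force and the opening at its end, in the units of the state.
- ctrl.get_obs(): the state, without advancing time (a new reading comes with each control period).
- ctrl.get_image(name): name is "scene" or "top"; returns the picture (384x512x3 uint8, red, green, blue); there is no depth.
- ctrl.calibration(name): a dict with "mtx" (3x3 intrinsics, pixels), "eye" and "attitude" of the camera in the world. Camera axes: x right, y up, looking along -z (the intrinsics and any distortion apply to the point x, -y, -z); pixel columns grow to the right and rows downward; lengths in m; the calibration is good to about 2 mm. A picture is of the moment at which its call begins. calibration takes no time and is no camera call.
- ctrl.hand_in(): hands the job in, once; it reports no verdict.
The state is a dict: "time": time; "joint_pos": joint angles; "qd": joint speeds; "tau": joint torques, N m; "tool_pos": TCP position; "tcp_rot": TCP orientation; "force": force on the tool from outside, world axes, zero at the start; "wrist_torque": the same for the moment, N m; "finger_gap": opening from 0.0 (shut) to 1.0 (fully open).
Only numpy, scipy, OpenCV 4.12 (cv2) and the standard library are available. Lean on these libraries where they do the work, as an engineer would, in place of code of your own. Each camera call takes 0.05 s, during which the arm holds its last target. There are 200 camera calls.

### The job

Set the small carton that stands apart upright at the tail of the row of three, the same way round as the others. Then slide all four as one closed, straight row into the low steel holder, past its sprung side shoes, until the front carton comes up against the screw-set stop pad, wherever that stands, and press it there with about 10 N for a moment, never more than 20 N on the pad. Leave the four standing straight, without gaps and still bearing on the pad, and do not disturb the other things on the table.

Things in the scene. Friction and masses are not known exactly. Their poses are not given: they have to be found in the camera images.
- stop: end plate of the holder (59 mm wide, 42 high, face at x = 30 mm) with a rubber-faced pad (36 wide, 7 to 33 mm above the table) on a screw. Origin on the table on the lane's centre line; +x points into the holder (pushing direction). The pad's face stands 0 to 28 mm before the origin (x = -28 to 0): where is not measured, it must be felt. It yields 1 mm per 6 N
- holder: low U-shaped steel holder screwed to the table, same origin and axes as the stop. Lane 49 mm wide; side guides 22 mm high from x = -62 to 35 mm, flared mouth from -62 to -86 mm. Guides, flanges and shoe housings lie within y = -48 to 48 mm, none above 22 mm. No floor: cartons slide on the table. The rear two cartons stay outside the guides
- shoes (a point): on the lane's centre line, 12 mm up, between two sprung white nylon shoes in the side guides (44 mm long, sloping ends), 36 mm before the origin of the stop. Each stands 5.5 mm into the lane; a carton pushes it back 2 mm. The push rises as its front passes x = -58 to -42, then stays nearly steady (some 5 to 10 N in all with the row's own friction) until it meets the pad
- carton_1: front one of four alike upright small tea cartons, 34 mm (x, along the row) by 42 mm (y, across the row) by 49 mm high (a thin flap to 52), rigid, 0.08 to 0.15 kg. Origin at the centre of the underside, z up. Starts nearest the holder, some 10 to 20 mm outside its mouth and roughly in line with the lane
- carton_2: second of four alike upright small tea cartons, 34 mm (x, along the row) by 42 mm (y, across the row) by 49 mm high (a thin flap to 52), rigid, 0.08 to 0.15 kg. Origin at the centre of the underside, z up. Starts behind carton_1, a gap of 3 to 19 mm between them
- carton_3: third of four alike upright small tea cartons, 34 mm (x, along the row) by 42 mm (y, across the row) by 49 mm high (a thin flap to 52), rigid, 0.08 to 0.15 kg. Origin at the centre of the underside, z up. Starts behind carton_2 with a gap of 3 to 19 mm; the tail of the row at the start
- carton_4: the one apart of four alike upright small tea cartons, 34 mm (x, along the row) by 42 mm (y, across the row) by 49 mm high (a thin flap to 52), rigid, 0.08 to 0.15 kg. Origin at the centre of the underside, z up. Starts beside the row on its far side from the robot, turned by up to 40 degrees; its gripping width is 42 mm across y. It belongs behind carton_3
- steel_cup: bystander: steel beaker, 81 mm across, 99 mm high; origin at the centre of its underside
- spice_a: bystander: spice jar, 44 mm across, 100 mm high, stands beside the holder on the far side; origin at the centre of its underside
- bowl: bystander: small bowl, 101 mm across, 45 mm high, stands beside the holder on the near side; origin at the centre of its underside
- dispenser: bystander: slim white dispenser, 54 mm across, 165 mm high, stands beyond the closed end of the holder; origin at the centre of its underside
Things that resemble listed ones, but are neither listed nor needed, are in the scene too. Leave any red look-alike of the carton_1 alone.

How it is judged:
On the way, in this order (a step that is already met when the one before it is completed fails the run):
1. the fourth carton stands upright at the tail of the row, square to it and in line, while the row is still outside the holder (x of carton_4 in the frame of carton_3 between -0.054 and -0.031 m and y of carton_4 in the frame of carton_3 between -0.012 and 0.012 m and angle between the x axis of carton_4 and the x axis of carton_3, either way round below 0.2 rad and angle between carton_4's own z axis and vertical below 0.12 rad and height (world z) of carton_4 below 0.006 m and x of carton_1 in the frame of stop below -0.09 m), for 0.1 s.
2. all four enter the holder as one closed row (no more than about 6 mm of gaps in all) (x of carton_1 in the frame of stop between -0.085 and -0.05 m and x of carton_4 in the frame of carton_1 between -0.1085 and -0.0955 m and horizontal distance between carton_1 and carton_2 below 0.038 m and horizontal distance between carton_2 and carton_3 below 0.038 m and horizontal distance between carton_3 and carton_4 below 0.038 m), for 0.1 s.
3. the row is pressed up against the pad: the front carton bears on it with more than 6 N, the row closed (contact force between carton_1 and stop above 6 N and x of carton_4 in the frame of carton_1 above -0.107 m), for 0.2 s.
At the end, for the whole second after the job is handed in: All four cartons at rest, upright (0.08 rad) in one straight closed row (gaps under 3 mm), within 7 mm of the lane's centre line, square to it within 0.1 rad, the front one in the holder and still bearing on the stop pad (over 0.3 N) (x of carton_1 in the frame of stop between -0.049 and -0.01 m and contact force between carton_1 and stop above 0.3 N and horizontal distance between carton_1 and carton_2 below 0.037 m and horizontal distance between carton_2 and carton_3 below 0.037 m and horizontal distance between carton_3 and carton_4 below 0.037 m and x of carton_4 in the frame of carton_1 between -0.107 and -0.097 m and y of carton_1 in the frame of stop between -0.007 and 0.007 m and angle between the x axis of each of carton_1, carton_2, carton_3, carton_4 and the x axis of stop, either way round below 0.1 rad and angle between each of carton_1, carton_2, carton_3, carton_4's own z axis and vertical below 0.08 rad and height (world z) of each of carton_1, carton_2, carton_3, carton_4 below 0.006 m and linear speed of each of carton_1, carton_2, carton_3, carton_4 below 0.01 m/s and y of carton_2 in the frame of stop between -0.007 and 0.007 m and y of carton_3 in the frame of stop between -0.007 and 0.007 m and y of carton_4 in the frame of stop between -0.007 and 0.007 m); the robot touches nothing.
It fails at once if the row is rammed: the front carton bears on the stop pad with more than 20 N (contact force between carton_1 and stop above 20 N).
It fails at once if the row buckles or splays: a carton of the row tips by more than 17 degrees, turns more than 20 degrees out of line or leaves the lane's line by 30 mm (angle between any of carton_1, carton_2, carton_3's own z axis and vertical above 0.3 rad or angle between the x axis of any of carton_1, carton_2, carton_3 and the x axis of stop, either way round above 0.35 rad or y of any of carton_1, carton_2, carton_3 in the frame of stop above 0.03 m or y of any of carton_1, carton_2, carton_3 in the frame of stop below -0.03 m).
It fails at once if a bystander (cup, jar, bowl, dispenser) is moved by more than 20 mm or tipped (distance of any of steel_cup, spice_a, bowl, dispenser from where it was at the start of the episode above 0.02 m or angle between any of steel_cup, spice_a, bowl, dispenser's own z axis and vertical above 0.3 rad).
It also fails if it takes over 69 s, if anything falls off the work surface, if the arm or the gripper's body presses on something with over 40 N, if the wrist force passes 120 N, or if a joint passes its speed limit or range.

## Working session

There is one attempt and no reset: what is moved stays moved. The work goes in short steps, Python scripts to look and compute and a tool call to move; the robot and the scene stay as the last step left them, time stands still between calls to the robot, and variables do not carry over. Pictures are saved under pics/ and viewed, about 8 in all and at most 12, crops included, and the job is handed in when it is done.

Besides the shell and the picture viewer there is one more tool, called after ">>>" as a command line: name --argument value ..., lists and objects as JSON in quotes. servo_tool: Moves the arm, as the interface text tells. Its arguments: {"type":"object","properties":{"series":{"type":"array"}},"required":["series"]}

```bash
mkdir -p pics
cat > h.py <<'E'
import numpy as np, cv2
from bench import ctrl
from scipy.spatial.transform import Rotation as R
def snap(n,f,crop=None,s=1):
    im=ctrl.get_image(n)[:,:,::-1].copy(); cv2.imwrite('pics/raw_'+f,im)
    o=im if crop is None else im[crop[1]:crop[3],crop[0]:crop[2]]
    cv2.imwrite('pics/'+f,cv2.resize(o,None,fx=s,fy=s,interpolation=cv2.INTER_CUBIC)); return im
def att(c):
    a=np.array(c['attitude'],float); return a if a.shape==(3,3) else R.from_quat(a).as_matrix()
def px2w(n,uv,z):
    c=ctrl.calibration(n);M=np.array(c['mtx']);A=att(c);e=np.array(c['eye'])
    uv=np.atleast_2d(np.array(uv,float))
    d=np.c_[uv,np.ones(len(uv))]@np.linalg.inv(M).T*[1,-1,-1]@A.T
    return e+d*((z-e[2])/d[:,2])[:,None]
def w2px(n,p):
    c=ctrl.calibration(n);M=np.array(c['mtx']);A=att(c);e=np.array(c['eye'])
    q=(np.atleast_2d(p)-e)@A*[1,-1,-1]@M.T; return q[:,:2]/q[:,2:]
E
python3 - <<'E'
from h import *
for n in('scene','top'): snap(n,n+'1.png',s=1.5);print(ctrl.calibration(n))
print(ctrl.get_obs())
E
```

```text
{'mtx': array([[468.27953493,   0.        , 261.03377432],
       [  0.        , 468.27953493, 194.23576521],
       [  0.        ,   0.        ,   1.        ]]), 'eye': array([0.29206255, 0.71700489, 0.76286246]), 'attitude': array([-0.08096056,  0.34493857,  0.91081688, -0.21183809])}
{'mtx': array([[493.39185415,   0.        , 256.45132579],
       [  0.        , 493.39185415, 194.14073473],
       [  0.        ,   0.        ,   1.        ]]), 'eye': array([0.31879945, 0.12609584, 1.31895104]), 'attitude': array([ 0.08260451, -0.07487498, -0.66154706,  0.74156977])}
{'time': 0.1, 'joint_pos': array([-1.47402880e+00,  3.42640185e-01,  1.52491220e+00,  1.49336072e-05,
        1.27540679e+00, -1.46020182e-01]), 'qd': array([ 0.00041327, -0.00262439, -0.00144193, -0.0006968 ,  0.00082372,
        0.00170909]), 'tau': array([ 2.34863459e-03, -4.32003415e+01, -2.44694835e+01,  7.20058288e-02,
        5.25650731e-02, -5.10323014e-05]), 'tool_pos': array([ 0.12619556, -0.50923587,  0.22612438]), 'tcp_rot': array([ 7.87529270e-01, -6.16276871e-01, -4.65919972e-04, -4.99810437e-04]), 'force': array([ 0.15909366,  0.13242804, -0.23522758]), 'wrist_torque': array([-0.05386729, -0.0005055 ,  0.00184703]), 'finger_gap': 0.9984599428274848}
```

View pics/top1.png

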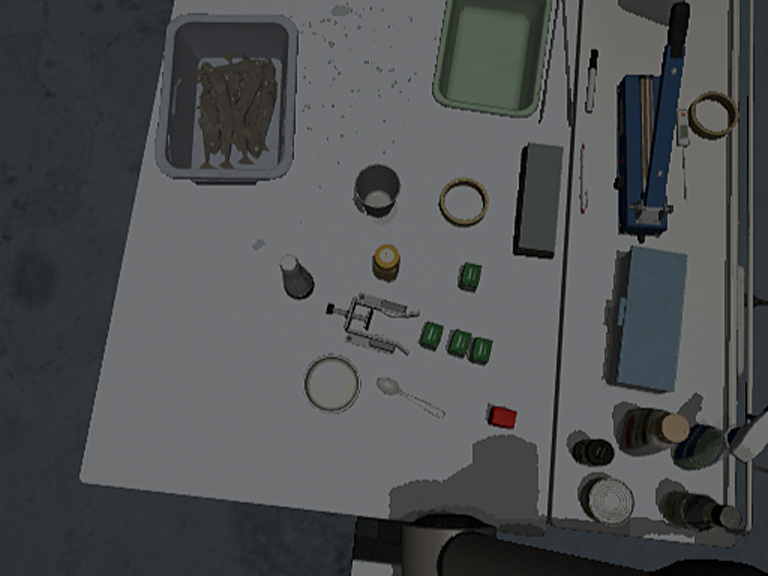

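View pics/scene1.png

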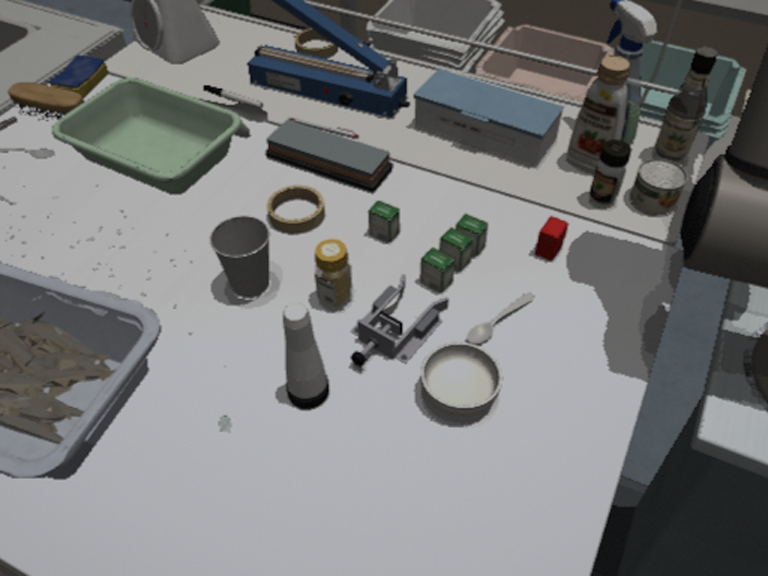

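The top view shows the green cartons at (431,336), (459,343), (481,350) as the row and (470,277) apart. The red look-alike is at (502,417) and the holder is at about (375,322), opening to the right. Candidates for carton_4 are green (470,277), the row's tail (481,350) and the red one (502,417). I choose (470,277), which stands beside the row on its far side.

Run:
```python
from h import *
im=snap('top','top2.png',(205,165,345,265),5.5)
hsv=cv2.cvtColor(im,cv2.COLOR_BGR2HSV)
m=cv2.inRange(hsv,(40,90,20),(85,255,255))
cs,_=cv2.findContours(m,0,2)
for c in cs:
    if cv2.contourArea(c)<40: continue
    r=cv2.minAreaRect(c); b=cv2.boxPoints(r); w=px2w('top',b,.049)
    u,v=r[0]
    if not(200<u<345 and 150<v<270):continue
    e=w[1]-w[0],w[2]-w[1]
    print(np.round(r[0],1),px2w('top',[r[0]],.049)[0,:2].round(4),[(round(float(np.linalg.norm(x)),4),round(float(np.degrees(np.arctan2(x[1],x[0]))),1)) for x in e])
print(px2w('top',[[250,200],[350,200],[250,300]],0).round(3))
```

```text
[320.7 232.7] [ 0.5227 -0.0205] [(0.0392, -6.2), (0.0284, -95.0)]
[306.3 227.8] [0.5314 0.0177] [(0.039, -11.1), (0.0291, -100.5)]
[287.5 222.4] [0.5401 0.0676] [(0.0377, -12.3), (0.0297, -102.3)]
[313.6 182.7] [0.6539 0.0096] [(0.0388, -5.7), (0.0286, -95.2)]
[[ 0.599  0.173  0.   ]
 [ 0.63  -0.098  0.   ]
 [ 0.333  0.142  0.   ]]
```

View pics/top2.png

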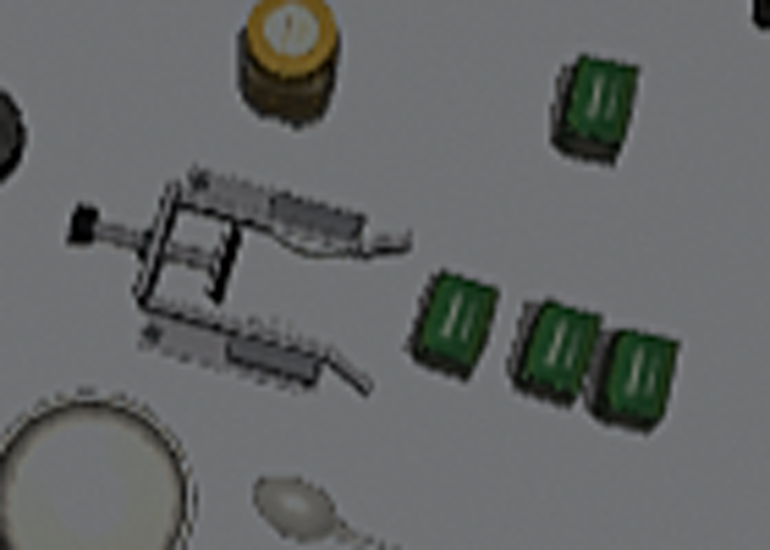

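The crop shows carton_4 at (600,105), which is clearly green and is not the red one. The row is at (455,325), (555,353) and (635,380), with the holder to the left and the pad at about (225,265). Next I'll get the lane geometry.

Run:
```python
from h import *
def cr(p,z): return px2w('top',np.array(p)/5.5+[205-.4,165-.4],z)[:,:2]
def line(n,p,z):
    w=cr(p,z); d=w[0]-w[1]; print(n,w.round(4).tolist(),round(float(np.degrees(np.arctan2(d[1],d[0]))),1))
line('screw',[(85,225),(215,258)],.02)
line('plate(perp)',[(143,303),(172,183)],.042)
line('pad(perp)',[(218,302),(238,228)],.033)
line('lowguide',[(150,303),(325,352)],.022)
line('uphouse',[(270,195),(365,222)],.022)
line('lowhouse',[(230,342),(318,362)],.022)
line('flare tips',[(410,240),(370,390)],.022)
print('jar top',cr([(292,25)],.1),'bowl',cr([(90,495)],.045),'red',px2w('top',[[335,278]],.04)[:,:2])
im=cv2.imread('pics/raw_top2.png')
# white-balance contrast-stretched enlarged crop of holder
c=im[190:245,212:300]; c=cv2.normalize(c,None,0,255,cv2.NORM_MINMAX)
cv2.imwrite('pics/hold.png',cv2.resize(c,None,fx=9,fy=9,interpolation=cv2.INTER_CUBIC))
```

```text
screw [[0.5701, 0.2509], [0.561, 0.1859]] 82.1
plate(perp) [[0.5313, 0.2164], [0.5911, 0.2098]] 173.7
pad(perp) [[0.5374, 0.1813], [0.5745, 0.176]] 171.9
lowguide [[0.5351, 0.2144], [0.5209, 0.1276]] 80.7
uphouse [[0.5948, 0.1628], [0.5867, 0.1152]] 80.3
lowhouse [[0.5205, 0.1737], [0.5157, 0.1304]] 83.6
flare tips [[0.5803, 0.0925], [0.505, 0.104]] -8.7
jar top [[0.65986932 0.15970577]] bowl [[0.43758281 0.22941674]] red [[ 0.4119573  -0.06792416]]
```

View pics/hold.png

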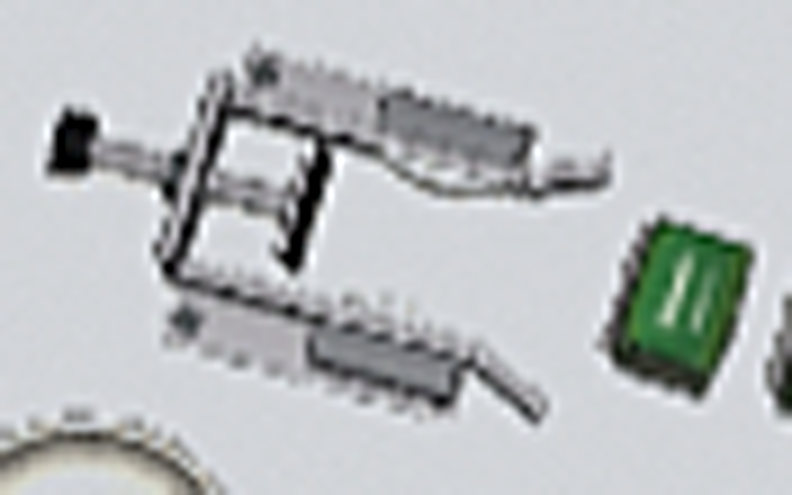

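Run:
```python
from h import *
def cr(p,z): return px2w('top',np.array(p)/9+[212-.45,190-.45],z)[:,:2]
s=cr([(263,68),(185,320)],.004); u=cr([(385,92),(533,132),(522,165)],.022); l=cr([(308,365),(448,405),(462,368)],.022)
k=cr([(73,145),(290,200)],.02); pl=cr([(222,80),(170,268)],.042); pad=cr([(322,140),(290,268)],.033); t=cr([(603,165),(540,415)],.022)
ang=lambda d: round(float(np.degrees(np.arctan2(d[1],d[0]))),1)
print('screwpair',s.mean(0).round(4),ang(s[0]-s[1])+90,np.linalg.norm(s[0]-s[1]))
print('house',ang(u[0]-u[1]),ang(l[0]-l[1]),'outer corners mid',((u[0]+l[0])/2).round(4),((u[1]+l[1])/2).round(4), 'perp',ang(u[0]-l[0])+90,ang(u[1]-l[1])+90, np.linalg.norm(u[1]-l[1]))
print('knob-pad',k.round(4),ang(k[0]-k[1]));print('plate',pl.mean(0).round(4),ang(pl[0]-pl[1])+90,np.linalg.norm(pl[0]-pl[1]))
print('pad',pad.mean(0).round(4),ang(pad[0]-pad[1])+90);print('tips',t.mean(0).round(4),ang(t[0]-t[1])+90)
P=np.array([s.mean(0),(u[0]+l[0])/2,(u[1]+l[1])/2,pl.mean(0),pad.mean(0),t.mean(0)])
m=P.mean(0); d=np.linalg.svd(P-m)[2][0]; d*=np.sign(d[1]); print('fit',m.round(4),ang(d),((P-m)@[-d[1],d[0]]).round(4))
C=np.array([[.5401,.0676],[.5314,.0177],[.5227,-.0205]]); print('row lat',((C-m)@[-d[1],d[0]]).round(4),'along from plate face',((C-pl.mean(0))@d).round(4))
```

```text
screwpair [0.5631 0.2062] 80.1 0.08056521293631698
house 81.1 80.5 outer corners mid [0.5536 0.1678] [0.5465 0.124 ] perp 81.2 79.2 0.08583343696169626
knob-pad [[0.5695 0.2519]
 [0.5603 0.1856]] 82.1
plate [0.5609 0.2128] 81.9 0.05797234152887857
pad [0.5573 0.1801] 83.0
tips [0.5428 0.0995] 82.1
fit [0.5541 0.1651] 80.0 [-0.0018  0.0009  0.0003  0.0015 -0.0006 -0.0003]
row lat [-0.0032 -0.0033 -0.0014] along from plate face [-0.1466 -0.1973 -0.2364]
```

```bash
cat >> h.py <<'E'
def go(x,y,z,ang=None):
    o=ctrl.get_obs();M=R.from_quat(o['tcp_rot']).as_matrix();d=M.T@(np.array([x,y,z])-o['tool_pos'])
    a=np.degrees(np.arctan2(M[1,0],M[0,0])); print('t',round(o['time'],2),'pos',o['tool_pos'].round(4),'ang',a.round(1),'F',o['force'].round(1),'gap',round(o['finger_gap'],3))
    print('  shift',d.round(4),'roll',None if ang is None else round(a-ang,1))
E
python3 -c "
from h import *
go(.654,.0096,.227,-5.7)"
```

```text
t 0.15 pos [ 0.1262 -0.5093  0.2262] ang -76.1 F [ 0.3  0.6 -0.3] gap 1.002
  shift [-3.768e-01 -6.371e-01 -2.000e-04] roll -70.4
```

>>> servo_tool --series '[[[0, 0, -0.05], 0, 1], [[0, 0, -0.1], 0, 1], [[0, 0, -0.15], 0, 1], [[-0.05, -0.084, -0.15], -8, 1], [[-0.075, -0.126, -0.15], -16, 1], [[-0.1, -0.168, -0.15], -24, 1], [[-0.125, -0.21, -0.15], -32, 1], [[-0.15, -0.252, -0.15], -40, 1], [[-0.175, -0.294, -0.15], -48, 1], [[-0.2, -0.336, -0.15], -56, 1], [[-0.225, -0.38, -0.15], -64, 1], [[-0.25, -0.42, -0.15], -70.4, 1], [[-0.28, -0.47, -0.15], -70.4, 1], [[-0.305, -0.51, -0.15], -70.4, 1], [[-0.33, -0.555, -0.15], -70.4, 1], [[-0.355, -0.6, -0.12], -70.4, 1], [[-0.377, -0.637, -0.08], -70.4, 1], [[-0.377, -0.637, -0.04], -70.4, 1], [[-0.377, -0.637, 0.0], -70.4, 1], [[-0.377, -0.637, 0.0], -70.4, 1]]'

```text
time: 2.15
tool_pos: [0.6526, 0.0113, 0.2205]
tcp_rot: [0.999, -0.049, -0.004, -0.0]
force: [-0.0, 0.3, -0.0]
finger_gap: 0.995
```

```bash
python3 -c "
from h import *
go(.654,.0096,.01,-5.7)"
```

```text
t 2.15 pos [0.6526 0.0113 0.2205] ang -5.6 F [-0.   0.3 -0. ] gap 0.995
  shift [0.0034 0.0016 0.2105] roll 0.1
```

>>> servo_tool --series '[[[0, 0, 0.05], 0, 1], [[0, 0, 0.1], 0, 1], [[0, 0, 0.15], 0, 1], [[0, 0, 0.18], 0, 1], [[0, 0, 0.18], 0, 1], [[0, 0, 0.18], 0, 1]]'

```text
time: 2.75
tool_pos: [0.6543, 0.0094, 0.0471]
tcp_rot: [0.999, -0.05, -0.0, 0.0]
force: [0.8, -0.5, 0.7]
finger_gap: 0.997
```

```bash
python3 -c "
from h import *
go(.654,.0096,.01,-5.7)"
```

```text
t 2.75 pos [0.6543 0.0094 0.0471] ang -5.7 F [ 0.8 -0.5  0.7] gap 0.997
  shift [-0.0003 -0.0001  0.0371] roll 0.0
```

>>> servo_tool --series '[[[0, 0, 0.025], 0, 1], [[0, 0, 0.037], 0, 1], [[0, 0, 0.037], 0, 1], [[0, 0, 0.037], 0, -1], [[0, 0, 0.037], 0, -1], [[0, 0, 0.037], 0, -1], [[0, 0, 0.037], 0, -1], [[0, 0, 0.037], 0, -1], [[0, 0, 0.037], 0, -1], [[0, 0, 0.037], 0, -1], [[0, 0, 0.0], 0, -1], [[0, 0, -0.04], 0, -1], [[0, 0, -0.04], 0, -1]]'

```text
time: 4.05
tool_pos: [0.6573, 0.0092, 0.0926]
tcp_rot: [0.999, -0.05, 0.005, 0.0]
force: [1.0, -0.4, -0.7]
finger_gap: 0.459
```

Run:
```python
from h import *
d=np.array([np.cos(np.radians(80.8)),np.sin(np.radians(80.8))])
c3=np.array([.5227,-.0205]); A=np.array([.5541,.1651]); n=np.array([-d[1],d[0]])
print(((c3-A)@n), 'on-lane c3', A+d*((c3-A)@d)); t=A+d*((c3-A)@d-.043); print(t); go(*t,.05,-9.2)
im=snap('top','top3.png'); hsv=cv2.cvtColor(im,cv2.COLOR_BGR2HSV)
cs,_=cv2.findContours(cv2.inRange(hsv,(40,90,20),(85,255,255)),0,2)
for c in cs:
    r=cv2.minAreaRect(c)
    if cv2.contourArea(c)>30 and 200<r[0][0]<345 and 150<r[0][1]<270: print(np.round(r[0],1),px2w('top',[r[0]],.049)[0,:2].round(4))
```

```text
0.0013221302876872437 on-lane c3 [ 0.52400512 -0.02071138]
[ 0.51713023 -0.06315824]
t 4.05 pos [0.6573 0.0092 0.0926] ang -5.7 F [ 1.  -0.4 -0.7] gap 0.459
  shift [-0.1328  0.0859  0.0413] roll 3.5
[287.1 222.2] [0.5403 0.0688]
```

>>> servo_tool --series '[[[-0.03, 0.02, 0], 1, -1], [[-0.065, 0.043, 0], 2, -1], [[-0.1, 0.066, 0], 3.5, -1], [[-0.129, 0.086, 0], 3.5, -1], [[-0.129, 0.086, 0.02], 3.5, -1], [[-0.129, 0.086, 0.045], 3.5, -1], [[-0.129, 0.086, 0.06], 3.5, -1], [[-0.129, 0.086, 0.06], 3.5, -1], [[-0.129, 0.086, 0.06], 3.5, -1]]'

```text
time: 5.0
tool_pos: [0.5164, -0.0631, 0.026]
tcp_rot: [0.997, -0.08, -0.001, -0.0]
force: [-0.5, 0.4, -1.4]
finger_gap: 0.457
```

```bash
cat >> h.py <<'E'
def greens(im):
    hsv=cv2.cvtColor(im,cv2.COLOR_BGR2HSV)
    cs,_=cv2.findContours(cv2.inRange(hsv,(40,90,20),(85,255,255)),0,2)
    for c in cs:
        r=cv2.minAreaRect(c)
        if cv2.contourArea(c)>30 and 200<r[0][0]<345 and 150<r[0][1]<270: print('  green',np.round(r[0],1),px2w('top',[r[0]],.049)[0,:2].round(4),np.round(r[2],1))
E
python3 - <<'E'
from h import *
go(.5171,-.0632,.010,-9.2)
E
```

```text
t 5.0 pos [ 0.5164 -0.0631  0.026 ] ang -9.2 F [-0.5  0.4 -1.4] gap 0.457
  shift [ 0.0007 -0.0001  0.016 ] roll 0.0
```

>>> servo_tool --series '[[[0.0007, 0, 0.01], 0, -1], [[0.0007, 0, 0.0155], 0, -1], [[0.0007, 0, 0.0155], 0, -1], [[0.0007, 0, 0.0155], 0, -1], [[0.0007, 0, 0.0155], 0, 0.8], [[0.0007, 0, 0.0155], 0, 0.8], [[0.0007, 0, 0.0155], 0, 0.8], [[0.0007, 0, 0.0155], 0, 0.8], [[0.0007, 0, -0.03], 0, 0.8], [[0.0007, 0, -0.08], 0, 0.8], [[0.0007, 0, -0.13], 0, 0.8], [[0.0007, 0.03, -0.18], 0, 0.8], [[0.0007, 0.075, -0.22], 0, 0.8], [[0.0007, 0.12, -0.24], 0, 0.8], [[0.0007, 0.16, -0.24], 0, 0.8], [[0.0007, 0.16, -0.24], 0, 0.8]]'

```text
time: 6.6
tool_pos: [0.4916, -0.2264, 0.2682]
tcp_rot: [0.997, -0.083, 0.001, 0.002]
force: [0.4, 0.8, -0.8]
finger_gap: 0.899
```

Run:
```python
from h import *
greens(snap('top','top4.png',(205,165,345,265),5.5))
go(.5171,-.0632,.2,-9.2)
```

```text
green [336.7 236.9] [ 0.5166 -0.0626] 15.9
  green [320.7 232.5] [ 0.5232 -0.0205] 11.3
  green [306.3 227.7] [0.5315 0.0176] 16.7
  green [287.7 222.4] [0.54   0.0672] 18.4
t 6.65 pos [ 0.4915 -0.2245  0.2672] ang -9.4 F [ 0.3 -0.2 -0. ] gap 0.904
  shift [-0.0013 -0.1634  0.067 ] roll -0.2
```

View pics/top4.png

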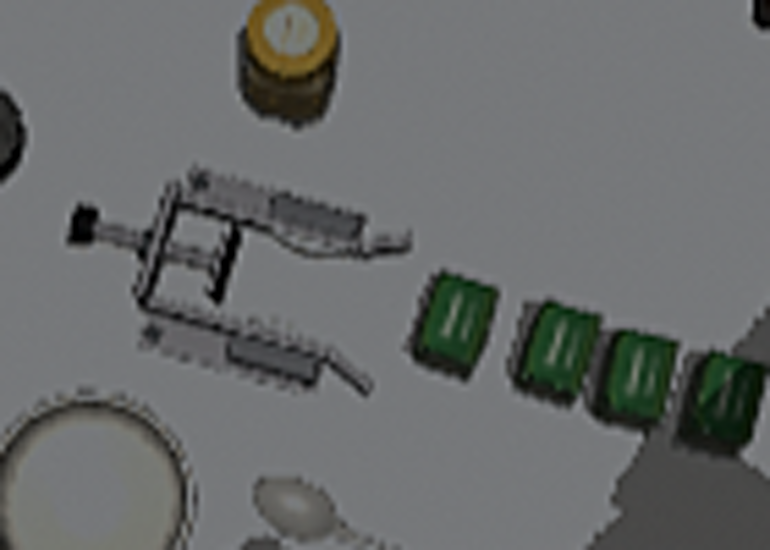

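The picture shows carton_4 standing behind the row at crop (722,400), square to it and with a gap of about 8 mm. The camera and arm agree to within 1 mm. I'll square carton_3 with a brief pinch, then take carton_4 again and push.

>>> servo_tool --series '[[[0, -0.045, 0.03], 0, 1], [[0, -0.09, 0.07], 0, 1], [[0, -0.135, 0.11], 0, 1], [[0, -0.18, 0.14], 0, 1], [[0, -0.2025, 0.17], 0, 1], [[0, -0.2025, 0.19], 0, 1], [[0, -0.2025, 0.19], 0, 1], [[0, -0.2025, 0.22], 0, 1], [[0, -0.2025, 0.255], 0, 1], [[0, -0.2025, 0.255], 0, 1], [[0, -0.2025, 0.255], 0, -1], [[0, -0.2025, 0.255], 0, -1], [[0, -0.2025, 0.255], 0, -1], [[0, -0.2025, 0.255], 0, -1], [[0, -0.2025, 0.255], 0, -1], [[0, -0.2025, 0.255], 0, -1], [[0, -0.2025, 0.255], 0, -1], [[0, -0.2025, 0.255], 0, -1]]'

```text
time: 8.45
tool_pos: [0.5245, -0.0215, 0.0119]
tcp_rot: [0.997, -0.08, 0.0, 0.0]
force: [-0.3, -0.6, 3.2]
finger_gap: 0.46
```

Run:
```python
from h import *
go(.5240,-.0207,.0105,-9.2)
```

```text
t 8.45 pos [ 0.5245 -0.0215  0.0119] ang -9.2 F [-0.3 -0.6  3.2] gap 0.46
  shift [-0.0007 -0.0007  0.0014] roll 0.0
```

>>> servo_tool --series '[[[0, 0, 0], 0, 1], [[0, 0, 0], 0, 1], [[0, 0, 0], 0, 1], [[0, 0, 0], 0, 1], [[0, 0, -0.05], 0, 1], [[0, 0, -0.07], 0, 1], [[0, 0, -0.07], 0, 1], [[0, 0.0425, -0.07], 0, 1], [[0, 0.0425, -0.07], 0, 1], [[0, 0.0425, -0.035], 0, 1], [[0, 0.0425, 0], 0, 1], [[0, 0.0425, 0], 0, 1], [[0, 0.0425, 0], 0, -1], [[0, 0.0425, 0], 0, -1], [[0, 0.0425, 0], 0, -1], [[0, 0.0425, 0], 0, -1], [[0, 0.0425, 0], 0, -1], [[0, 0.0425, 0], 0, -1], [[0, 0.0425, 0], 0, -1], [[0, 0.0425, 0], 0, -1]]'

```text
time: 10.45
tool_pos: [0.5178, -0.0635, 0.0119]
tcp_rot: [0.997, -0.08, 0.0, 0.0]
force: [-0.8, 0.6, 2.1]
finger_gap: 0.457
```

Run:
```python
from h import *
go(.5171,-.0632,.0105,-9.2)
d=np.array([.1599,.9871]);O=np.array([.5558,.1812]);print('stopx tcp',(ctrl.get_obs()['tool_pos'][:2]-O)@d)
```

```text
t 10.45 pos [ 0.5178 -0.0635  0.0119] ang -9.2 F [-0.8  0.6  2.1] gap 0.457
  shift [-0.0008 -0.0002  0.0014] roll 0.0
stopx tcp -0.24759196502020545
```

>>> servo_tool --series '[[[0, -0.003, 0], 0, -1], [[0, -0.006, 0], 0, -1], [[0, -0.009, 0], 0, -1], [[0, -0.012, 0], 0, -1], [[0, -0.015, 0], 0, -1], [[0, -0.018, 0], 0, -1], [[0, -0.021, 0], 0, -1], [[0, -0.024, 0], 0, -1], [[0, -0.027, 0], 0, -1], [[0, -0.03, 0], 0, -1], [[0, -0.033, 0], 0, -1], [[0, -0.036, 0], 0, -1], [[0, -0.039, 0], 0, -1], [[0, -0.042, 0], 0, -1], [[0, -0.045, 0], 0, -1], [[0, -0.048, 0], 0, -1], [[0, -0.051, 0], 0, -1], [[0, -0.054, 0], 0, -1], [[0, -0.054, 0], 0, -1]]'

```text
time: 12.35
tool_pos: [0.5266, -0.0099, 0.0119]
tcp_rot: [0.997, -0.08, 0.0, 0.0]
force: [-0.4, -2.3, 6.2]
finger_gap: 0.456
```

```bash
cat >> h.py <<'E'
def st():
    d=np.array([.1599,.9871]);O=np.array([.5558,.1812]);o=ctrl.get_obs()
    print('t',round(o['time'],2),'stopx %.4f lat %.4f'%((o['tool_pos'][:2]-O)@d,(o['tool_pos'][:2]-O)@[-d[1],d[0]]),'Falong %.2f Flat %.2f Fz %.2f'%(o['force'][:2]@d,o['force'][:2]@[-d[1],d[0]],o['force'][2]),'gap',round(o['finger_gap'],3))
E
python3 - <<'E'
from h import *
st(); snap('scene','s2.png',(190,90,370,260),4); greens(snap('top','t5.png'))
st()
E
```

```text
t 12.35 stopx -0.1933 lat -0.0017 Falong -2.37 Flat 0.03 Fz 6.15 gap 0.456
  green [292.1 223.7] [0.5379 0.0554] 18.4
  green [279.6 220.3] [0.5432 0.0888] 14.0
t 12.45 stopx -0.1933 lat -0.0018 Falong -1.12 Flat -1.18 Fz 5.89 gap 0.458
```

View pics/s2.png

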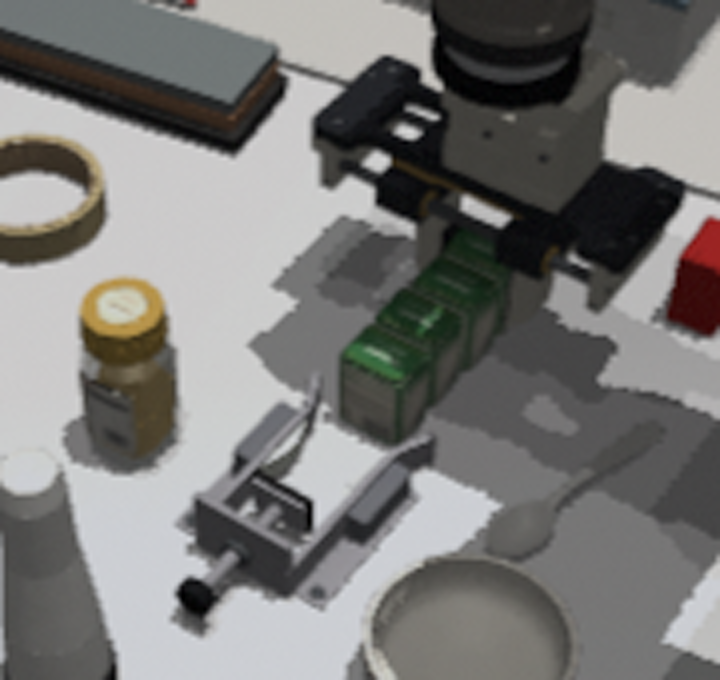

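The picture shows the four in a closed straight row at the mouth, with the front one at (385,385), the pad at (283,500), and the fingers clear of everything. I'll continue through the shoes.

>>> servo_tool --series '[[[0, -0.002, -0.001], 0, -1], [[0, -0.004, -0.001], 0, -1], [[0, -0.006, -0.001], 0, -1], [[0, -0.008, -0.001], 0, -1], [[0, -0.01, -0.001], 0, -1], [[0, -0.012, -0.001], 0, -1], [[0, -0.014, -0.001], 0, -1], [[0, -0.016, -0.001], 0, -1], [[0, -0.018, -0.001], 0, -1], [[0, -0.02, -0.001], 0, -1], [[0, -0.022, -0.001], 0, -1], [[0, -0.024, -0.001], 0, -1], [[0, -0.026, -0.001], 0, -1], [[0, -0.028, -0.001], 0, -1], [[0, -0.03, -0.001], 0, -1], [[0, -0.032, -0.001], 0, -1], [[0, -0.034, -0.001], 0, -1], [[0, -0.036, -0.001], 0, -1], [[0, -0.038, -0.001], 0, -1], [[0, -0.04, -0.001], 0, -1]]'

```text
time: 14.45
tool_pos: [0.5329, 0.0291, 0.0128]
tcp_rot: [0.997, -0.08, 0.0, 0.0]
force: [-1.2, -4.9, -1.6]
finger_gap: 0.457
```

Run:
```python
from h import *
st(); greens(snap('top','t6.png'));st()
```

```text
t 14.45 stopx -0.1538 lat -0.0018 Falong -5.00 Flat 0.38 Fz -1.57 gap 0.457
  green [276.5 219.5] [0.5443 0.097 ] 18.4
  green [265.1 216.8] [0.5481 0.1274] 14.0
t 14.5 stopx -0.1534 lat -0.0017 Falong -3.22 Flat 0.02 Fz -2.50 gap 0.458
```

>>> servo_tool --series '[[[0, -0.001, 0], 0, -1], [[0, -0.002, 0], 0, -1], [[0, -0.003, 0], 0, -1], [[0, -0.004, 0], 0, -1], [[0, -0.005, 0], 0, -1], [[0, -0.006, 0], 0, -1], [[0, -0.007, 0], 0, -1], [[0, -0.008, 0], 0, -1], [[0, -0.009, 0], 0, -1], [[0, -0.01, 0], 0, -1]]'

```text
time: 15.5
tool_pos: [0.5344, 0.0393, 0.0128]
tcp_rot: [0.997, -0.08, 0.0, 0.0]
force: [-1.7, -4.6, 1.2]
finger_gap: 0.457
```

>>> servo_tool --series '[[[0, -0.001, 0], 0, -1], [[0, -0.002, 0], 0, -1], [[0, -0.0025, 0], 0, -1]]'

```text
time: 15.8
tool_pos: [0.5348, 0.0417, 0.0128]
tcp_rot: [0.997, -0.08, 0.0, 0.0]
force: [-1.2, -5.2, 0.8]
finger_gap: 0.455
```

>>> servo_tool --series '[[[0, -0.001, 0], 0, -1], [[0, -0.002, 0], 0, -1], [[0, -0.0025, 0], 0, -1]]'

```text
time: 16.1
tool_pos: [0.5352, 0.0442, 0.0128]
tcp_rot: [0.997, -0.08, 0.0, 0.0]
force: [-0.6, -5.1, 0.5]
finger_gap: 0.456
```

>>> servo_tool --series '[[[0, -0.001, 0], 0, -1], [[0, -0.002, 0], 0, -1], [[0, -0.002, 0], 0, -1]]'

```text
time: 16.4
tool_pos: [0.5355, 0.0463, 0.0127]
tcp_rot: [0.997, -0.08, 0.0, -0.0]
force: [0.3, -3.8, -0.2]
finger_gap: 0.457
```

>>> servo_tool --series '[[[0, -0.0005, 0], 0, -1], [[0, -0.001, 0], 0, -1], [[0, -0.0015, 0], 0, -1], [[0, -0.0015, 0], 0, -1]]'

```text
time: 16.8
tool_pos: [0.5357, 0.0476, 0.0127]
tcp_rot: [0.997, -0.08, 0.0, 0.0]
force: [-0.8, -5.6, 1.2]
finger_gap: 0.461
```

>>> servo_tool --series '[[[0, -0.0005, 0], 0, -1], [[0, -0.001, 0], 0, -1], [[0, -0.0015, 0], 0, -1], [[0, -0.0015, 0], 0, -1]]'

```text
time: 17.2
tool_pos: [0.5359, 0.0491, 0.0127]
tcp_rot: [0.997, -0.08, 0.0, 0.0]
force: [-0.7, -4.4, 1.2]
finger_gap: 0.459
```

```bash
python3 -c "
from h import *
st()"
```

```text
t 17.2 stopx -0.1336 lat -0.0015 Falong -4.44 Flat 0.04 Fz 1.21 gap 0.459
```

>>> servo_tool --series '[[[0, -0.0005, 0], 0, -1], [[0, -0.001, 0], 0, -1], [[0, -0.0015, 0], 0, -1], [[0, -0.002, 0], 0, -1], [[0, -0.002, 0], 0, -1]]'

```text
time: 17.7
tool_pos: [0.5362, 0.0511, 0.0127]
tcp_rot: [0.997, -0.08, -0.0, 0.0]
force: [-0.2, -4.5, -0.4]
finger_gap: 0.454
```

>>> servo_tool --series '[[[0, -0.0005, 0], 0, -1], [[0, -0.001, 0], 0, -1], [[0, -0.001, 0], 0, -1]]'

```text
time: 18.0
tool_pos: [0.5364, 0.052, 0.0127]
tcp_rot: [0.997, -0.08, -0.0, 0.0]
force: [0.4, -4.4, 0.9]
finger_gap: 0.456
```

>>> servo_tool --series '[[[0, -0.0005, 0], 0, -1], [[0, -0.001, 0], 0, -1], [[0, -0.0015, 0], 0, -1], [[0, -0.0015, 0], 0, -1]]'

```text
time: 18.4
tool_pos: [0.5367, 0.0536, 0.0127]
tcp_rot: [0.997, -0.08, 0.0, 0.0]
force: [-1.1, -4.5, 0.6]
finger_gap: 0.456
```

>>> servo_tool --series '[[[0, 0, 0], 0, -1]]'

```text
time: 18.5
tool_pos: [0.5366, 0.0535, 0.0127]
tcp_rot: [0.997, -0.08, -0.0, 0.0]
force: [0.1, -5.0, 1.0]
finger_gap: 0.455
```

>>> servo_tool --series '[[[0, -0.0005, 0], 0, -1], [[0, -0.001, 0], 0, -1], [[0, -0.0015, 0], 0, -1], [[0, -0.0015, 0], 0, -1]]'

```text
time: 18.9
tool_pos: [0.5369, 0.055, 0.0127]
tcp_rot: [0.997, -0.08, -0.0, 0.0]
force: [-0.3, -4.6, 0.8]
finger_gap: 0.455
```

>>> servo_tool --series '[[[0, -0.0005, 0], 0, -1], [[0, -0.001, 0], 0, -1], [[0, -0.0015, 0], 0, -1], [[0, -0.0015, 0], 0, -1]]'

```text
time: 19.3
tool_pos: [0.5371, 0.0565, 0.0127]
tcp_rot: [0.997, -0.08, -0.0, 0.0]
force: [-0.4, -4.8, 0.1]
finger_gap: 0.458
```

>>> servo_tool --series '[[[0, -0.0005, 0], 0, -1], [[0, -0.001, 0], 0, -1], [[0, -0.0015, 0], 0, -1], [[0, -0.0015, 0], 0, -1]]'

```text
time: 19.7
tool_pos: [0.5373, 0.0579, 0.0127]
tcp_rot: [0.997, -0.08, -0.0, 0.0]
force: [-0.1, -6.0, -0.3]
finger_gap: 0.458
```

>>> servo_tool --series '[[[0, -0.0005, 0], 0, -1], [[0, -0.001, 0], 0, -1], [[0, -0.001, 0], 0, -1]]'

```text
time: 20.0
tool_pos: [0.5373, 0.0588, 0.0127]
tcp_rot: [0.997, -0.08, -0.0, 0.0]
force: [-1.1, -4.9, 1.4]
finger_gap: 0.458
```

>>> servo_tool --series '[[[0, -0.0005, 0], 0, -1], [[0, -0.001, 0], 0, -1], [[0, -0.0015, 0], 0, -1], [[0, -0.0015, 0], 0, -1]]'

```text
time: 20.4
tool_pos: [0.5374, 0.0604, 0.0126]
tcp_rot: [0.997, -0.08, -0.0, 0.0]
force: [-1.7, -4.4, 1.6]
finger_gap: 0.462
```

>>> servo_tool --series '[[[0, -0.0005, 0], 0, -1], [[0, -0.001, 0], 0, -1], [[0, -0.0015, 0], 0, -1], [[0, -0.0015, 0], 0, -1]]'

```text
time: 20.8
tool_pos: [0.5377, 0.062, 0.0126]
tcp_rot: [0.997, -0.08, -0.0, 0.0]
force: [0.3, -4.2, 1.9]
finger_gap: 0.459
```

Run:
```python
from h import *
st(); greens(snap('top','t7.png',(205,185,315,250),7));st()
```

```text
t 20.8 stopx -0.1206 lat -0.0012 Falong -4.10 Flat -1.01 Fz 1.87 gap 0.459
  green [256.5 214.1] [0.5525 0.1505] 14.0
t 20.85 stopx -0.1206 lat -0.0012 Falong -4.53 Flat -0.05 Fz 0.80 gap 0.459
```

View pics/t7.png

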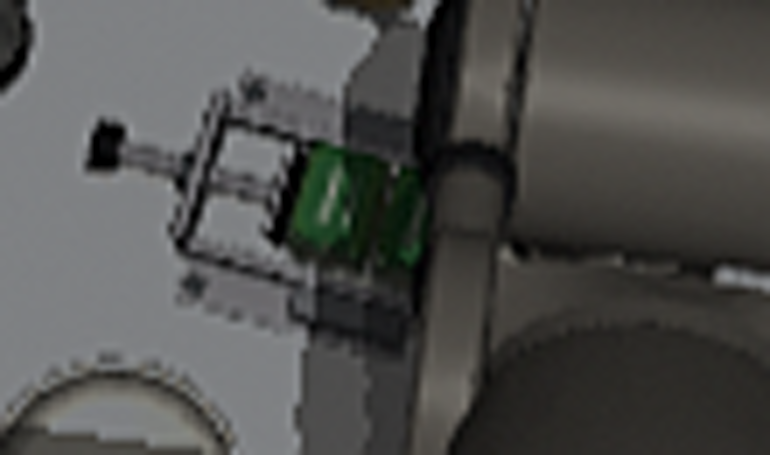

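The picture shows carton_1 at (340,205), with its front edge about at the pad at (295,200) and on the lane's centre line. I'll keep feeling forward.

>>> servo_tool --series '[[[0, -0.0005, 0], 0, -1], [[0, -0.001, 0], 0, -1], [[0, -0.001, 0], 0, -1], [[0, -0.001, 0], 0, -1]]'

```text
time: 21.25
tool_pos: [0.5379, 0.063, 0.0126]
tcp_rot: [0.997, -0.08, -0.0, 0.0]
force: [-1.3, -3.6, 0.4]
finger_gap: 0.457
```

```bash
python3 -c "
from h import *
st()"
```

```text
t 21.25 stopx -0.1196 lat -0.0012 Falong -3.80 Flat 0.66 Fz 0.39 gap 0.457
```

>>> servo_tool --series '[[[0, -0.0005, 0], 0, -1], [[0, -0.001, 0], 0, -1], [[0, -0.0015, 0], 0, -1], [[0, -0.0015, 0], 0, -1]]'

```text
time: 21.65
tool_pos: [0.5381, 0.064, 0.0126]
tcp_rot: [0.997, -0.08, -0.0, 0.0]
force: [-3.2, -6.7, 0.5]
finger_gap: 0.457
```

>>> servo_tool --series '[[[0, -0.0005, 0], 0, -1], [[0, -0.0005, 0], 0, -1], [[0, -0.0005, 0], 0, -1]]'

```text
time: 21.95
tool_pos: [0.5381, 0.0642, 0.0126]
tcp_rot: [0.997, -0.08, -0.0, 0.0]
force: [-2.5, -8.2, 0.9]
finger_gap: 0.46
```

>>> servo_tool --series '[[[0, -0.0005, 0], 0, -1], [[0, -0.0005, 0], 0, -1], [[0, -0.0005, 0], 0, -1]]'

```text
time: 22.25
tool_pos: [0.5381, 0.0644, 0.0126]
tcp_rot: [0.997, -0.08, -0.0, 0.001]
force: [-3.6, -10.2, 1.3]
finger_gap: 0.457
```

>>> servo_tool --series '[[[0, -0.0005, 0], 0, -1], [[0, -0.0005, 0], 0, -1], [[0, -0.0005, 0], 0, -1]]'

```text
time: 22.55
tool_pos: [0.5381, 0.0647, 0.0126]
tcp_rot: [0.997, -0.08, -0.001, 0.001]
force: [-3.4, -11.1, 1.4]
finger_gap: 0.457
```

>>> servo_tool --series '[[[0, -0.0005, 0], 0, -1], [[0, -0.001, 0], 0, -1], [[0, -0.001, 0], 0, -1], [[0, -0.001, 0], 0, -1]]'

```text
time: 22.95
tool_pos: [0.5382, 0.0651, 0.0126]
tcp_rot: [0.997, -0.08, -0.001, 0.001]
force: [-3.5, -13.9, 2.1]
finger_gap: 0.453
```

>>> servo_tool --series '[[[0, -0.0003, 0], 0, -1], [[0, -0.0003, 0], 0, -1], [[0, -0.0003, 0], 0, -1], [[0, -0.0003, 0], 0, -1]]'

```text
time: 23.35
tool_pos: [0.5382, 0.0652, 0.0126]
tcp_rot: [0.997, -0.08, -0.001, 0.001]
force: [-3.7, -14.1, 3.5]
finger_gap: 0.457
```

>>> servo_tool --series '[[[0, -0.0005, 0], 0, -1], [[0, -0.0005, 0], 0, -1], [[0, -0.0005, 0], 0, -1], [[0, -0.0005, 0], 0, -1], [[0, -0.0005, 0], 0, -1]]'

```text
time: 23.85
tool_pos: [0.5382, 0.0655, 0.0126]
tcp_rot: [0.997, -0.08, -0.001, 0.001]
force: [-4.3, -15.9, 3.2]
finger_gap: 0.456
```

>>> servo_tool --series '[[[0, -0.0005, 0], 0, 0.3], [[0, -0.0005, 0], 0, 0.3], [[0, -0.0005, 0], 0, 0.3], [[0, -0.0005, 0], 0, 0.3], [[0, -0.0005, 0], 0, 0.3], [[0, -0.0005, 0], 0, 0.3]]'

```text
time: 24.45
tool_pos: [0.539, 0.0684, 0.0127]
tcp_rot: [0.997, -0.08, 0.0, -0.0]
force: [-0.2, -0.2, -0.5]
finger_gap: 0.653
```

>>> servo_tool --series '[[[0, 0, -0.03], 0, 0.3], [[0, 0, -0.07], 0, 0.3], [[0, 0, -0.12], 0, 0.3], [[0, 0, -0.17], 0, 0.3], [[0, 0.03, -0.21], 0, 0.3], [[0, 0.075, -0.24], 0, 0.3], [[0, 0.12, -0.24], 0, 0.3], [[0, 0.165, -0.24], 0, 0.3], [[0, 0.21, -0.24], 0, 0.3], [[0, 0.25, -0.24], 0, 0.3], [[0, 0.29, -0.24], 0, 0.3], [[0, 0.29, -0.24], 0, 0.3]]'

```text
time: 25.65
tool_pos: [0.4917, -0.2224, 0.2524]
tcp_rot: [0.997, -0.083, -0.0, 0.001]
force: [0.7, 1.0, 0.2]
finger_gap: 0.648
```

Run:
```python
from h import *
st(); im=snap('top','t8.png',(205,165,345,265),5.5); greens(im)
d=np.array([.1599,.9871]);A=np.array([.5541,.1651])
hsv=cv2.cvtColor(im,cv2.COLOR_BGR2HSV)
snap('scene','s3.png',(190,90,370,260),4)
```

```text
t 25.65 stopx -0.4086 lat -0.0013 Falong 1.05 Flat -0.51 Fz 0.17 gap 0.648
  green [283.  222.4] [0.5387 0.0793] 14.0
  green [258.3 215.1] [0.5505 0.1455] 16.7
```

View pics/t8.png

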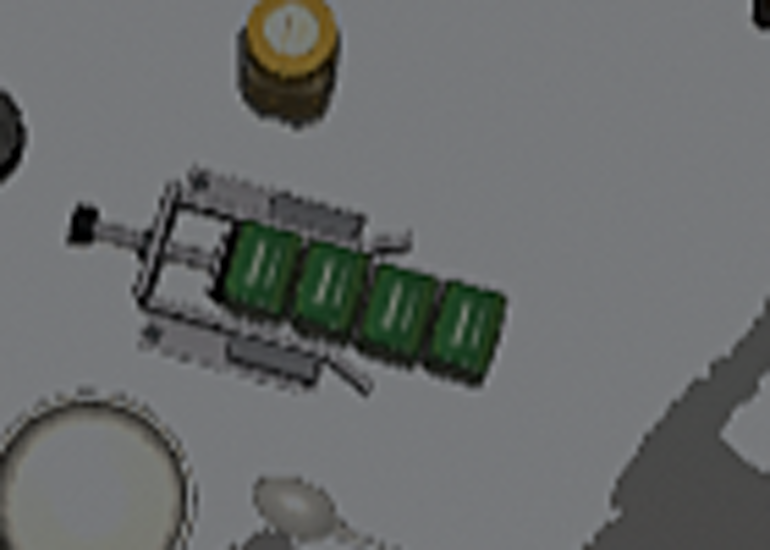

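View pics/s3.png

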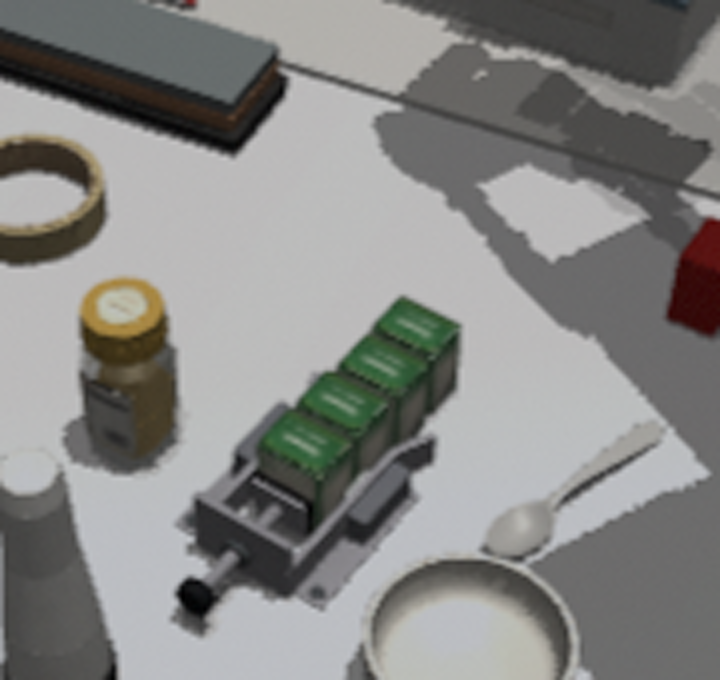

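Both views show the four closed and straight in the holder, with the front carton against the pad at (225,262). I'll check the spacings numerically from the saved picture.

Run:
```python
from h import *
from scipy.signal import find_peaks
for f in('raw_t8.png','raw_top4.png'):
    im=cv2.imread('pics/'+f).astype(float)
    d=np.array([.1599,.9871]);n=np.array([-d[1],d[0]]);A=np.array([.5541,.1651]);s=np.arange(-.25,.04,.0005);L=np.arange(-.012,.0121,.001)
    W=A+s[:,None,None]*d+L[None,:,None]*n
    p=w2px('top',np.c_[W.reshape(-1,2),np.full(W.shape[0]*W.shape[1],.049)]).astype(np.float32)
    g=cv2.remap((im[:,:,1]-im[:,:,2]).astype(np.float32),p[:,0].reshape(1,-1),p[:,1].reshape(1,-1),cv2.INTER_LINEAR).reshape(len(s),-1).mean(1)
    g=np.maximum(g,0); h=g>g.max()*.45; e=np.flatnonzero(np.diff(h.astype(int)))
    print(f,(s[e]*1000).round(1))
```

```text
raw_t8.png [-117.5 -102.  -101.5  -90.5  -84.   -68.5  -67.5  -57.   -50.   -34.5
  -33.5  -23.   -16.5   -0.5    0.    11. ]
raw_top4.png [-235.  -232.5 -228.  -218.5 -202.  -187.  -186.5 -175.  -163.  -136.
 -112.   -85. ]
```

```bash
python3 -c "
from h import *
print(ctrl.hand_in())"
```

```text
the job is handed in; nothing more can be done
None
```

I set carton_4 upright and square behind carton_3, then pushed the four as one closed row past the shoes onto the stop pad. The job is handed in at about 26 s of robot time; no verdict was reported.

- **Carton_4:** The camera and the arm agreed to within 1 mm on where it was placed. I also squared carton_3 with a short pinch before pushing.
- **Pressing:** The push was steady at about 4.5 N through the shoes. The pad was met with carton_1's front about 0 to 1 mm before the stop's origin. I pressed to about 16 N in all at the wrist, so an estimated 10 to 12 N on the pad, for about a second, then released and withdrew.
- **Last checks:** The carton spacings measured 33.5, 34 and 33.5 mm, so the row is closed. It looks straight and upright in both views. Carton_1 was about 1 mm off the lane's centre line by the arm's reading and an image taken just before contact. The cup, jar, bowl, dispenser and red carton were never approached, and those visible in the last views looked unmoved.
- **Not measured:** After release, the force still bearing on the pad could not be read. I infer it from the pad staying compressed and the shoes' friction holding the row.
- **Disagreement:** The green-mask centre of carton_1 was off by about 10 mm while the gripper shaded it, and neighbouring cartons merged in the last mask, so I did not use those figures.

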